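# Mark three sides of a dental cast at the crayon stand

## Robot

A 7-joint arm with a two-finger parallel gripper is mounted at the origin on the work surface. World frame = base frame: x ahead of the robot, y to its left, z up, the work surface at z = 0. Lengths are in m, angles in rad, forces in N, time in s.
With the tool pointing down it reaches from about 0.4 to 0.85 m from the base axis. Payload 10.4 kg.
Tool frame: the origin (TCP) lies at the very end of the fingers, on their centre line; the grasp point (between the pads) lies 19 mm behind it (manip.pinch_z is the distance from the TCP to the grasp point, in m); z points along the fingers, y is the line along which they close (so a half turn about z gives the same grasp; the last joint's range is limited). The gripper opens to 85 mm and grips with 20 to 120 N. Pads are 22 mm wide; open, the fingers measure 114 mm over their backs; the gripper's body (76 mm by 85 mm) begins 54 mm behind the grasp point. The pads swing forward as they close: fully open they stand 13 mm farther back than shut.
Start: joints at [-1.248, 0.332, -0.065, 1.46, 0.022, 1.35, -0.088], TCP at [0.212, 0.588, 0.208] pointing down, gripper open.
Joint ranges: [-2.6, 2.6], [-0.5, 2.12], [-1.47, 1.34], [0.16, 2.42], [-1.27, 4.41], [0.06, 2.06], [-2.6, 2.6]. Speed limits (rad/s): [2.22, 2.22, 2.79, 2.79, 3.14, 3.14, 3.14].

## Interface

Orientations are given as a unit quaternion [x, y, z, w].
In Python, from workcell import manip gives the robot as it stands. The module is installed in compiled form; this text tells all that it offers.
- The arm moves only by the shell command python3 -m creep 'ROWS' [OPENING] [FORCE]. ROWS is a JSON object of lists of equal length, an entry for each row: "slide": the shift along the tool's x, y, z in m, a list of three; "twist": the turn about the tool's z in degrees. A call has 1 to 8 rows; each row shifts and turns the commanded pose from where the row before left it, along the tool's axes as they then stand; what a row does not reach is not made up. A row lasts 1/8 s, in which the tool goes at most 62.5 mm and 10.7 degrees, less where a joint would pass 70% of its speed; a pose out of reach is approached as far as the arm can. A call with a gripper value outside its range is refused whole. OPENING is the opening in per cent of the stroke, from 0 (shut) to 100 (fully open), set as the call begins (- or left out, the last holds). The fingers move at their own pace and stop on an object; FORCE is the grip in N (left out, the last holds). Time passes only in rows, so rows that do not move let the fingers close. It gives the time, the measured TCP pose, the force, the opening and the grip force at its end, in the units of the state.
- manip.get_obs(): the state, without advancing time (a new reading comes with each control period).
- manip.camera(name): name is "side" or "top"; returns (picture, depth): 400x640x3 uint8, blue, green, red; 400x640 float32, m along the optical axis (not along the pixel's ray), 0 where there is no reading.
- manip.camera_params(name): a dict with "intrinsics" (3x3 intrinsics, pixels), "dist_coeffs" ([k1, k2, p1, p2, k3] as OpenCV has them; the pictures are not rectified), "R" (3x3) and "t" (3): a world point X has camera coordinates R X + t. Camera axes: x right, y down, z forward; pixel columns grow to the right and rows downward; lengths in m; the calibration is good to about 2 mm. A picture is of the moment at which its call begins. camera_params takes no time and is no camera call.
- manip.hand_in(): hands the job in; it is judged then, once.
The state is a dict: "clock": time; "joint_pos": joint angles; "joint_velocities": joint speeds; "tau": joint torques, N m; "position": TCP position; "ee_rot": TCP orientation; "ft_force": force on the tool from outside, world axes, zero at the start; "torque": the same for the moment, N m; "grip_width": opening from 0.0 (shut) to 1.0 (fully open); "grasp_force": force on a finger pad.
Only numpy, scipy, OpenCV 4.12 (cv2) and the standard library are available. Lean on these libraries where they do the work, as an engineer would, in place of code of your own. Each camera call takes 0.05 s, during which the arm holds its last target. There are 200 camera calls.

## Task

Pick up the tan dental cast with the red, blue and yellow dots and mark its sides at the crayon stand: hold it upright and square to the crayon and press each dot gently onto the crayon tip for about half a second, first red, then blue on the opposite side, then yellow on the front. Your fingers cover two opposite sides, so set the cast down and take it the other way round when needed. Finally stand it upright, flat in the green tray without dropping it and let go; leave the pink jar, the white denture model and the orange-handled instrument where they are.

Things in the scene. Friction and masses are not known exactly. Their poses are not given: they have to be found in the camera images.
- cast: tan plaster dental cast, loose, 0.11 to 0.23 kg: base 46 x 46 mm and 36 mm high, teeth on top up to 48 mm (36 x 30 mm over all). Origin: centre of the underside, z up. A 12 mm painted dot in the middle of three sides, 26 mm above the underside: red +x, blue -x, yellow +y (-y is plain); a stripe of the same colour on the base's top edge above it. Starts upright on the table at any yaw; grip it from above.
- red_dot (a point): centre of the red dot, on the cast's +x side, 23 mm from its axis and 26 mm above its underside (axes as the cast's)
- blue_dot (a point): centre of the blue dot, on the cast's -x side, likewise
- yellow_dot (a point): centre of the yellow dot, on the cast's +y side, likewise
- stand: marking stand fixed to the table, z up: dark foot (x -40 to +50 mm, y -45 to +45 mm, 12 mm high), steel column 110 mm high, blue head, level red crayon pointing to the stand's -x. Origin: on the table below the head. The table is free of bystanders for 240 mm from the origin towards -x, 60 mm either side, though the cast or tray may start beyond 190 mm.
- crayon (a point): point on the crayon's axis, 90 mm above the table and 68 mm from the stand's origin towards its -x; axes as the stand's. Crayon 7 mm thick, round tip, brass chuck. It is worn by an unknown amount: the tip lies between 0 and 12 mm from this point towards -x, so feel for it. Sprung along its axis: gives way at about 1 N, then 1.8 N per mm, hard after 6 mm.
- tray: green open tray fixed to the table, 130 x 130 mm, 14 mm high, walls and floor 4 mm. Origin: centre of its underside, z up. The cast ends standing anywhere on its floor.
- jar: pink jar with white lid, 48 mm across, 55 mm high, loose: leave alone. Origin: centre of underside
- denture: white denture model with red gums, 50 x 42 mm, 34 mm high, loose: leave alone. Origin: centre of underside
- spatula: instrument with orange handle lying on the table, 150 mm long along its x, loose: leave alone. Origin: on the underside at its middle
Mind the look-alikes: they are no part of the job. What is shaped like the cast but black or purple is not meant. What is shaped like the tray but purple is not meant.

How it is judged:
On the way, in this order (a step that is already met when the one before it is completed fails the run):
1. the red dot is held against the crayon tip, cast upright, that side square to the crayon, pressed with more than 2 N for 0.4 s (y of red_dot in the frame of stand between -0.006 and 0.006 m and z of red_dot in the frame of stand between 0.084 and 0.096 m and x of red_dot in the frame of stand above -0.095 m and angle between the x axis of cast and the x axis of stand, either way round below 0.15 rad and angle between cast's own z axis and vertical below 0.12 rad and contact force between cast and stand above 2 N), for 0.4 s.
2. the blue dot is held against the crayon tip, cast upright, that side square to the crayon, pressed with more than 2 N for 0.4 s (y of blue_dot in the frame of stand between -0.006 and 0.006 m and z of blue_dot in the frame of stand between 0.084 and 0.096 m and x of blue_dot in the frame of stand above -0.095 m and angle between the x axis of cast and the x axis of stand, either way round below 0.15 rad and angle between cast's own z axis and vertical below 0.12 rad and contact force between cast and stand above 2 N), for 0.4 s.
3. the yellow dot is held against the crayon tip, cast upright, that side square to the crayon, pressed with more than 2 N for 0.4 s (y of yellow_dot in the frame of stand between -0.006 and 0.006 m and z of yellow_dot in the frame of stand between 0.084 and 0.096 m and x of yellow_dot in the frame of stand above -0.095 m and angle between the y axis of cast and the x axis of stand, either way round below 0.15 rad and angle between cast's own z axis and vertical below 0.12 rad and contact force between cast and stand above 2 N), for 0.4 s.
At the end, for the whole second after the job is handed in: the cast stands upright (within 0.06 rad) flat on the tray's floor (underside 0 to 8 mm above the tray's underside, centre within 45 mm of the tray's centre along both its axes), at rest and released (x of cast in the frame of tray between -0.045 and 0.045 m and y of cast in the frame of tray between -0.045 and 0.045 m and z of cast in the frame of tray between 0 and 0.008 m and angle between cast's own z axis and vertical below 0.06 rad and linear speed of cast below 0.02 m/s); the robot touches nothing.
It fails at once if the cast is pressed on the crayon stand with more than 15 N (contact force between cast and stand above 15 N).
It fails at once if the cast is dropped: it moves at more than 0.45 m/s (a fall of about 10 mm) with no finger touching it (linear speed of cast above 0.45 m/s and contact force between the fingers and cast below 0.1 N).
It fails at once if the jar is shifted by more than 15 mm or tipped (distance of jar from where it was at the start of the episode above 0.015 m or angle between jar's own z axis and vertical above 0.3 rad).
It fails at once if the denture model is shifted by more than 15 mm or tipped (distance of denture from where it was at the start of the episode above 0.015 m or angle between denture's own z axis and vertical above 0.3 rad).
It fails at once if the instrument is shifted by more than 15 mm (distance of spatula from where it was at the start of the episode above 0.015 m).
It also fails if it takes over 72 s, if anything falls off the work surface, if the arm or the gripper's body presses on something with over 40 N, if the wrist force passes 120 N, or if a joint passes its speed limit or range.

## Working session

There is one attempt and no reset: what is moved stays moved. The work goes in short steps, Python scripts to look and compute and a shell command to move; the robot and the scene stay as the last step left them, time stands still between calls to the robot, and variables do not carry over. Pictures are saved under pics/ and viewed, at most 11 in all, crops included, and the job is handed in when it is done.

```bash
mkdir -p pics
python3 - <<'E'
from workcell import manip
import cv2,numpy as np
o=manip.get_obs();print({k:np.round(v,3).tolist() for k,v in o.items()},manip.pinch_z)
for n in("side","top"):
    p,d=manip.camera(n);cv2.imwrite(f"pics/{n}0.png",p);np.savez(f"{n}0.npz",p=p,d=d)
    c=manip.camera_params(n);R=np.array(c["R"]);print(n,-R.T@np.array(c["t"]),R.round(2).tolist(),c["dist_coeffs"])
E
```

```text
{'clock': 0.0, 'joint_pos': [-1.248, 0.333, -0.065, 1.461, 0.022, 1.35, -0.089], 'joint_velocities': [-0.001, -0.001, -0.001, -0.001, 0.0, -0.0, -0.001], 'tau': [0.001, -62.546, 0.049, -39.158, 0.016, 0.01, -0.0], 'position': [0.212, 0.588, 0.207], 'ee_rot': [0.172, 0.985, -0.001, -0.0], 'ft_force': [-0.145, -0.17, -0.249], 'torque': [0.015, -0.042, -0.027], 'grasp_force': 0.0, 'grip_width': 1.0} 0.0187
side [ 0.39276811 -0.91272613  0.75831893] [[0.99, -0.12, 0.0], [-0.07, -0.59, -0.8], [0.1, 0.8, -0.6]] [-0.02500693  0.          0.          0.          0.        ]
top [ 0.37357455 -0.02517208  0.99459925] [[-0.0, -1.0, -0.02], [-0.99, 0.0, -0.15], [0.15, 0.02, -0.99]] [-0.09443532  0.          0.          0.          0.        ]
```

View pics/top0.png

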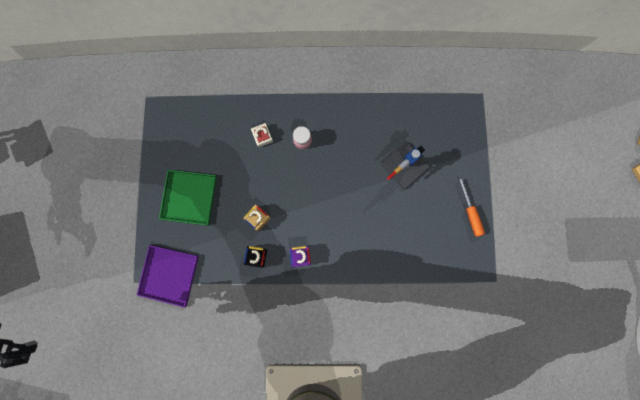

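View pics/side0.png

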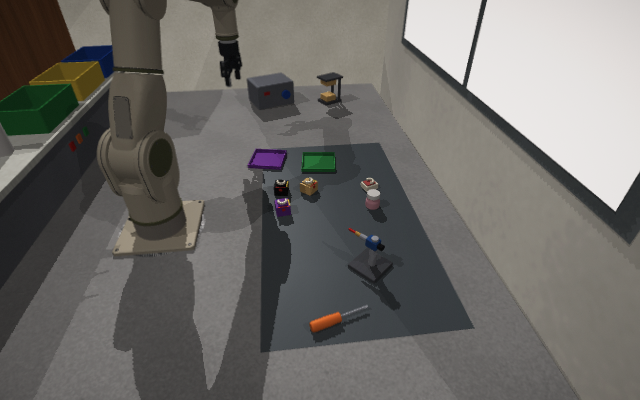

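The top view shows the cast at (257,217), the green tray at (188,197), the stand head at (415,156) with the crayon tip at (391,178), the jar at (302,137), the denture at (261,134) and the spatula at (472,207). The side view agrees. Next I measure with masks and rays.

```bash
cat > h.py <<'E'
from workcell import manip
import cv2,numpy as np
def ray(n,uv,z):
    c=manip.camera_params(n);R=np.array(c["R"]);t=np.array(c["t"])
    x=cv2.undistortPoints(np.array(uv,float).reshape(-1,1,2),np.array(c["intrinsics"]),np.array(c["dist_coeffs"]))[:,0]
    d=np.c_[x,np.ones(len(x))]@R; o=-R.T@t
    return o+d*((z-o[2])/d[:,2])[:,None]
def proj(n,X):
    c=manip.camera_params(n);return cv2.projectPoints(np.array(X,float).reshape(-1,1,3),cv2.Rodrigues(np.array(c["R"]))[0],np.array(c["t"]),np.array(c["intrinsics"]),np.array(c["dist_coeffs"]))[0][:,0]
def mask(p,h0,h1,s0=100,v0=60,box=None):
    hsv=cv2.cvtColor(p,cv2.COLOR_BGR2HSV);h,s,v=[hsv[...,i].astype(int) for i in range(3)]
    m=((h>=h0)&(h<=h1) if h0<=h1 else (h>=h0)|(h<=h1))&(s>=s0)&(v>=v0)
    if box: 
        b=np.zeros_like(m);b[box[1]:box[3],box[0]:box[2]]=1;m&=b
    return m
def cen(m): r,c=np.nonzero(m);return np.array([c.mean(),r.mean()]) if len(r) else None
E
python3 - <<'E'
from h import *
p=np.load("top0.npz")["p"];c=lambda x0,y0,x1,y1:cv2.resize(p[y0:y1,x0:x1],None,fx=8,fy=8,interpolation=cv2.INTER_CUBIC)
cv2.imwrite("pics/crop1.png",np.hstack([c(235,195,280,240),c(380,140,430,185)]))
K=lambda a:np.round(a,4).tolist()
m=mask(p,45,80,100,40,(140,150,240,240)).astype(np.uint8)
r=cv2.minAreaRect(cv2.findNonZero(m));b=ray("top",cv2.boxPoints(r),.014);print("tray",K(b[:,:2]),K(b.mean(0)))
h=mask(p,100,125,120,60,(395,140,430,175));print("head px",cen(h),h.sum())
h=mask(p,170,8,150,80,(380,160,405,190));print("crayon px",cen(h),h.sum(),K(ray("top",cen(h),.09)))
r,cc=np.nonzero(h);print(list(zip(cc,r)))
b=(235,195,280,240)
for nm,a in(("red",(172,5)),("blue",(105,125)),("yel",(24,32))):
    m=mask(p,*a,140,60,b);print(nm,cen(m),m.sum(),cen(m) is not None and K(ray("top",cen(m),.036)))
hsv=cv2.cvtColor(p,cv2.COLOR_BGR2HSV)
m=mask(p,5,40,60,70,b).astype(np.uint8);r=cv2.minAreaRect(cv2.findNonZero(m));print("cast",r,K(ray("top",cv2.boxPoints(r),.036)[:,:2]))
for nm,u in(("jar",(302,137)),("dent",(261,134)),("spat",(472,207)),("black",(256,257)),("purple",(301,257))):print(nm,K(ray("top",u,.04 if nm!="spat" else .01)[0]))
E
```

```text
tray [[0.4723, 0.3945], [0.6069, 0.3807], [0.5845, 0.2466], [0.4522, 0.2627]] [0.529, 0.3211, 0.014]
head px [411.67676768 157.43434343] 99
crayon px [391.16666667 175.06666667] 30 [[0.5656, -0.1853, 0.09]]
[(np.int64(394), np.int64(171)), (np.int64(393), np.int64(172)), (np.int64(394), np.int64(172)), (np.int64(395), np.int64(172)), (np.int64(392), np.int64(173)), (np.int64(393), np.int64(173)), (np.int64(394), np.int64(173)), (np.int64(395), np.int64(173)), (np.int64(391), np.int64(174)), (np.int64(392), np.int64(174)), (np.int64(393), np.int64(174)), (np.int64(394), np.int64(174)), (np.int64(390), np.int64(175)), (np.int64(391), np.int64(175)), (np.int64(392), np.int64(175)), (np.int64(393), np.int64(175)), (np.int64(388), np.int64(176)), (np.int64(389), np.int64(176)), (np.int64(390), np.int64(176)), (np.int64(391), np.int64(176)), (np.int64(392), np.int64(176)), (np.int64(387), np.int64(177)), (np.int64(388), np.int64(177)), (np.int64(389), np.int64(177)), (np.int64(390), np.int64(177)), (np.int64(391), np.int64(177)), (np.int64(387), np.int64(178)), (np.int64(388), np.int64(178)), (np.int64(389), np.int64(178)), (np.int64(390), np.int64(178))]
red [261.09090909 209.95454545] 22 [[0.4914, 0.1265, 0.036]]
blue [250. 224.] 1 [[0.4569, 0.1532, 0.036]]
yel [248.7 211.5] 10 [[0.4877, 0.1571, 0.036]]
cast ((256.3848876953125, 217.35284423828125), (20.947463989257812, 19.16600799560547), 42.51044845581055) [[0.4733, 0.1729], [0.5082, 0.1416], [0.473, 0.1029], [0.4385, 0.1341]]
jar [0.675, 0.0264, 0.04]
dent [0.684, 0.1301, 0.04]
spat [0.4994, -0.4034, 0.01]
black [0.3768, 0.1364, 0.04]
purple [0.3768, 0.0278, 0.04]
```

View pics/crop1.png

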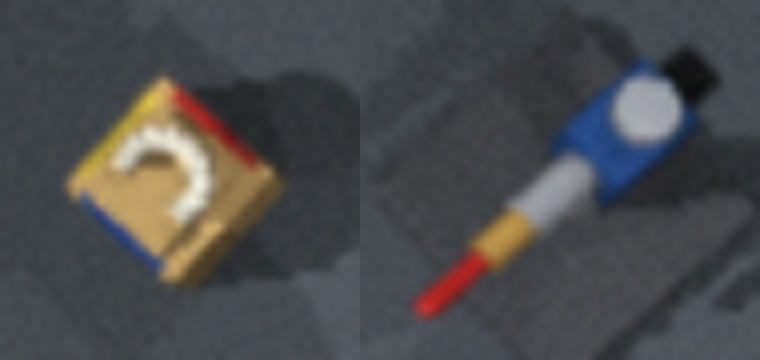

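The crops show the cast's red stripe at the upper right (+x, -y world), blue at lower left and yellow at upper left. Its yaw is about -42°. The crayon points to the lower left, with the stand's x axis at about -46° and the tip near pixel (388,179).

```bash
cat >> h.py <<'E'
def plan(x,y,z,ydeg):
    """remaining slide in tool axes (after the twist) and twist to reach TCP x,y,z with tool y at ydeg (mod 180 not applied)"""
    from scipy.spatial.transform import Rotation as Ro
    o=manip.get_obs();R=Ro.from_quat(o["ee_rot"]).as_matrix();cur=np.degrees(np.arctan2(R[1,1],R[0,1]))
    tw=-((ydeg-cur+180)%360-180);d=R.T@(np.array([x,y,z])-o["position"])
    print("t",round(float(o["clock"]),2),"pos",np.round(o["position"],4),"ydeg",round(cur,1),"tilt",R[:2,2].round(3),"| slide mm",(d*1000).round(1),"twist",round(tw,1),"F",np.round(o["ft_force"],1),"w",round(float(o["grip_width"]),3),"g",round(float(o["grasp_force"]),1),"j7",round(o["joint_pos"][6],2))
E
python3 - <<'E'
from h import *
p=np.load("top0.npz")["p"];s=np.load("side0.npz");q=s["p"]
red=mask(p,170,8,150,80,(380,160,405,190));gold=mask(p,10,30,90,90,(380,150,415,190))&~red
P=np.vstack([np.argwhere(red)[:,::-1],np.argwhere(gold)[:,::-1]]);X=ray("top",P,.092)[:,:2]
vx,vy,x0,y0=cv2.fitLine(X.astype(np.float32),cv2.DIST_HUBER,0,.01,.01).ravel();
if vx<0:vx,vy=-vx,-vy
print("n",red.sum(),gold.sum(),"dir",np.degrees(np.arctan2(vy,vx)),"pt",x0,y0)
d=np.array([vx,vy]);n=np.array([-vy,vx]);t=(X-[x0,y0])@d;print("tip",([x0,y0]+d*t.min()).round(4), "ends",t.min(),t.max())
print("ends red/gold",[(t[:red.sum()].min(),t[:red.sum()].max()),(t[red.sum():].min(),t[red.sum():].max())])
for u,z in(((416,153.5),.11),((412,157.5),.105)):
    w=ray("top",[u],z)[0,:2]-[x0,y0];print("head",w@d,w@n,(w+[x0,y0]).round(4))
T=np.load("top0.npz")["d"]
for u in((416,153),(409,159),(402,165)):print(u,T[u[1],u[0]])
# side check
rs=mask(q,172,8,150,80,(335,218,365,240));print("side red",cen(rs),rs.sum(),"pred",proj("side",[*( [x0,y0]+d*t[:red.sum()].mean()),.09]))
# side: cast check
for X in([.4733,.138,.036],):print("cast proj side",proj("side",X))
# cast edges
c=ray("top",np.array([[235+165/8,195+80/8],[235+70/8,195+188/8],[235+280/8,195+178/8],[235+160/8,195+272/8]]),.036)[:,:2];print(c.round(4).tolist(),c.mean(0))
plan(.473,.138,.10,48)
E
```

```text
n 30 35 dir -48.607025 pt 0.5723863 -0.19332898
tip [ 0.5571 -0.176 ] ends -0.02312455833338922 0.017748410615149413
ends red/gold [(np.float64(-0.02312455833338922), np.float64(0.0007042760226970014)), (np.float64(0.0008176163579440405), np.float64(0.017748410615149413))]
head 0.062210682612546454 -0.001889516395541583 [ 0.6121 -0.2412]
head 0.05034316910668497 -0.002385563644691852 [ 0.6039 -0.2327]
(416, 153) 0.9059965
(409, 159) 0.91496676
(402, 165) 0.9159198
side red [351.88235294 230.        ] 17 pred [[351.59273238 230.38389618]]
cast proj side [[307.73887227 182.31665896]]
[[0.5037, 0.1403], [0.4704, 0.169], [0.4733, 0.1043], [0.4446, 0.1407]] [0.47300287 0.13856802]
t 0.1 pos [0.2117 0.5877 0.2073] ydeg 70.2 tilt [-0.    -0.001] | slide mm [-398.2 -334.4  107.7] twist 22.2 F [ 0.2 -0.4  0.3] w 0.999 g 0.0 j7 -0.09
```

```bash
python3 -m creep '{"slide":[[-0.04,-0.033,0],[-0.04,-0.033,0],[-0.04,-0.033,0],[-0.04,-0.033,0],[-0.04,-0.033,0],[-0.04,-0.033,0],[-0.04,-0.033,0],[-0.04,-0.033,0]],"twist":[0,0,0,0,0,0,0,0]}' 100 40
python3 -m creep '{"slide":[[-0.04,-0.033,0.02],[-0.038,-0.037,0.02],[0,0,0.02],[0,0,0.02],[0,0,0]],"twist":[0,0,8,8,6]}'
python3 - <<'E'
from h import *
plan(.473,.138,.06,48)
p,_=manip.camera("side");cv2.imwrite("pics/s1.png",cv2.resize(p[90:260,200:440],None,fx=3,fy=3))
E
```

```text
clock: 1.1
position: [0.4239, 0.2295, 0.2079]
ee_rot: [0.172, 0.985, 0.0, -0.0]
ft_force: [1.1, 0.3, -0.2]
grip_width: 0.996
grasp_force: 0.0
clock: 1.72
position: [0.4718, 0.1383, 0.1262]
ee_rot: [0.359, 0.933, -0.001, -0.001]
ft_force: [0.8, -0.1, 0.4]
grip_width: 0.996
grasp_force: 0.0
t 1.73 pos [0.4718 0.1383 0.1262] ydeg 47.9 tilt [-0.003 -0.001] | slide mm [-1.1  0.8 66.2] twist -0.1 F [ 0.8 -0.1  0.4] w 0.996 g 0.0 j7 0.49
```

View pics/s1.png

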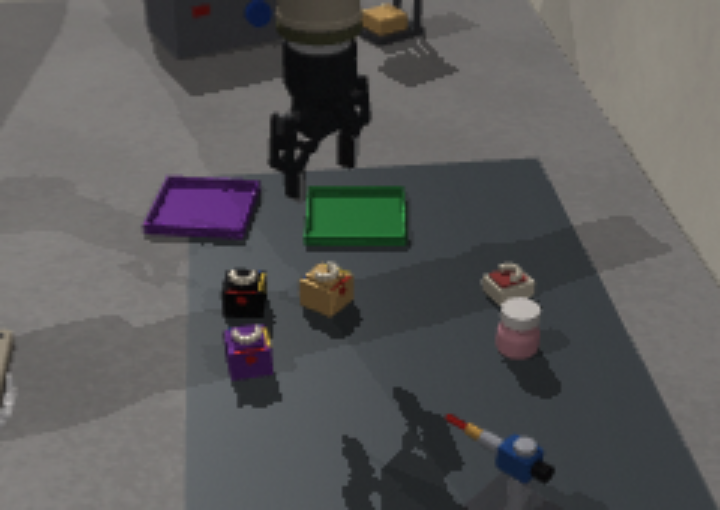

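The gripper hangs squarely above the tan cast: the fingers are at crop (295,190) and (348,160), the cast at (327,290). Now I descend and grip.

```bash
python3 -m creep '{"slide":[[-0.001,0.001,0.03],[0,0,0.03],[0,0,0.03],[0,0,0.02],[0,0,0.01],[0,0,0]],"twist":[0,0,0,0,0,0]}'
python3 -m creep '{"slide":[[0,0,0],[0,0,0],[0,0,0],[0,0,0],[0,0,0],[0,0,0]],"twist":[0,0,0,0,0,0]}' 0 40
python3 -c "
from h import *
plan(.473,.138,.06,48)"
```

```text
clock: 2.52
position: [0.4743, 0.1389, 0.0078]
ee_rot: [0.356, 0.934, -0.0, -0.0]
ft_force: [0.3, 0.2, 1.0]
grip_width: 1.0
grasp_force: 0.0
clock: 3.28
position: [0.4749, 0.1392, 0.009]
ee_rot: [0.357, 0.934, 0.001, 0.0]
ft_force: [-3.3, -1.1, 9.3]
grip_width: 0.512
grasp_force: 39.4
t 3.27 pos [0.4749 0.1392 0.009 ] ydeg 48.2 tilt [0.001 0.001] | slide mm [  0.6  -2.1 -51. ] twist 0.2 F [-3.3 -1.1  9.3] w 0.512 g 39.4 j7 0.56
```

```bash
python3 -m creep '{"slide":[[0,0,-0.02],[0,0,-0.03],[0,0,-0.04],[0,0,-0.03],[0,0,0]],"twist":[0,0,0,0,0]}' 
python3 -c "
from h import *
plan(.517,-.131,.073,41.4)"
```

```text
clock: 3.9
position: [0.4758, 0.1395, 0.1303]
ee_rot: [0.357, 0.934, 0.002, 0.001]
ft_force: [0.4, 0.1, -2.4]
grip_width: 0.506
grasp_force: 41.0
t 3.9 pos [0.4758 0.1395 0.1303] ydeg 48.2 tilt [0.004 0.002] | slide mm [-211.  -174.4   56.8] twist 6.8 F [ 0.4  0.1 -2.4] w 0.506 g 41.0 j7 0.5
```

```bash
python3 -m creep '{"slide":[[-0.026,-0.022,0],[-0.03,-0.025,0],[-0.035,-0.028,0],[-0.035,-0.028,0],[-0.035,-0.028,0],[-0.03,-0.025,0],[-0.02,-0.018,0],[0,0,0]],"twist":[0,0,0,0,0,0,0,7]}' 
python3 -m creep '{"slide":[[0,0,0.03],[0,0,0.027],[0,0,0],[0,0,0]],"twist":[0,0,0,0]}'
python3 - <<'E'
from h import *
plan(.517,-.131,.073,41.4)
for n in("top","side"):
    p,d=manip.camera(n);np.savez(n+"1.npz",p=p,d=d);u=proj(n,[.54,-.155,.09])[0].astype(int);c=p[u[1]-40:u[1]+40,u[0]-40:u[0]+40]
    cv2.imwrite(f"pics/pre_{n}.png",cv2.resize(c,None,fx=5,fy=5,interpolation=cv2.INTER_CUBIC));print(n,u)
a,b=[cv2.imread(f"pics/pre_{n}.png") for n in("top","side")];cv2.imwrite("pics/pre.png",np.hstack([a,b]))
E
```

```text
clock: 4.9
position: [0.5147, -0.1341, 0.1268]
ee_rot: [0.416, 0.909, -0.001, -0.001]
ft_force: [0.2, 1.3, -2.0]
grip_width: 0.503
grasp_force: 41.0
clock: 5.4
position: [0.5159, -0.1316, 0.0714]
ee_rot: [0.413, 0.911, -0.0, 0.0]
ft_force: [0.0, 0.3, -2.0]
grip_width: 0.508
grasp_force: 41.3
t 5.4 pos [ 0.5159 -0.1316  0.0714] ydeg 41.2 tilt [ 0. -0.] | slide mm [-0.3  1.2 -1.6] twist -0.2 F [ 0.   0.3 -2. ] w 0.508 g 41.3 j7 1.03
top [378 185]
side [340 223]
```

View pics/pre.png

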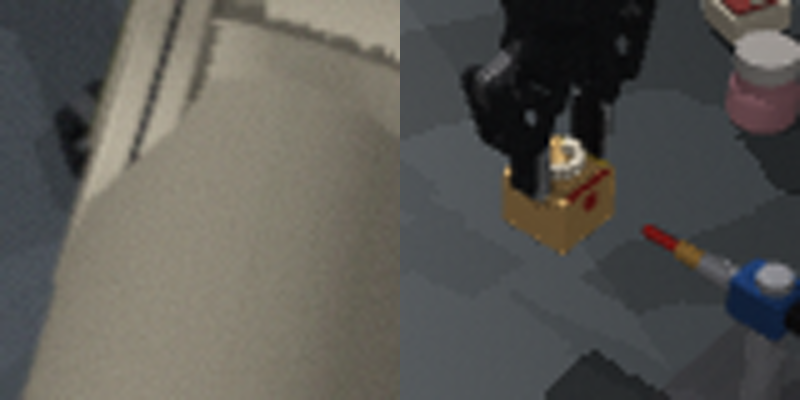

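The side view shows the cast held upright, with the red dot at crop (590,202), about pixel (338,223.4), facing the crayon tip at crop (648,232). The top view is blocked by the arm. I check the dot's height in the hand by projection.

Run:
```python
from h import *
q=np.load("side1.npz")["p"]
m=mask(q,172,6,150,50,(330,210,345,230));r=np.argwhere(m)[:,::-1];print(r.tolist())
d=np.array([.661,-.75]);T=np.array([.516,-.1316])
dot=np.r_[T+d*.023,.0884];print("dot pred",proj("side",dot), "z-5",proj("side",dot-[0,0,.005]), "x+5",proj("side",dot+np.r_[d*.005,0]), "y+5",proj("side",dot+np.r_[-d[1]*.005,d[0]*.005,0]))
n=np.array([.75,.661])
for nm,a,b,z in(("bot near corner",.023,-.023,-.026),("top near corner",.023,-.023,.01),("bot left",-.023,-.023,-.026)):print(nm,(proj("side",[*(T+d*a+n*b),.0884+z])[0]-[300,183])*5+[400,0])
print("tip",proj("side",[.5571,-.176,.09]),"pressed tip mask",)
m=mask(q,172,8,140,70,(346,224,366,240));r=np.argwhere(m)[:,::-1];print(r.tolist())
```

```text
[[340, 217], [341, 217], [339, 218], [338, 219], [336, 220], [337, 220], [335, 221], [334, 222], [337, 222], [338, 222], [337, 223], [338, 223], [337, 224]]
dot pred [[337.24129117 223.14736739]] z-5 [[337.19101911 224.49872061]] x+5 [[338.61944576 223.93062966]] y+5 [[338.38043114 222.27708032]]
bot near corner [558.66476102 255.94941124]
top near corner [559.92307674 207.38702867]
bot left [497.64240407 219.62242187]
tip [[348.11559814 228.41694037]] pressed tip mask
[[349, 228], [350, 228], [349, 229], [350, 229], [351, 229], [352, 229], [350, 230], [351, 230], [352, 230], [353, 230], [351, 231], [352, 231], [353, 231], [354, 231], [355, 231], [353, 232], [354, 232]]
```

```bash
python3 -m creep '{"slide":[[-0.006,0.001,0],[-0.008,0,0],[-0.008,0,0],[-0.005,0,0],[-0.003,0,0],[0,0,0],[0,0,0]],"twist":[0,0,0,0,0,0,0]}'
python3 -m creep '{"slide":[[-0.001,0,0],[-0.001,0,0],[-0.001,0,0],[-0.001,0,0],[0,0,0],[0,0,0]],"twist":[0,0,0,0,0,0]}'
```

```text
clock: 6.38
position: [0.5361, -0.1531, 0.0709]
ee_rot: [0.413, 0.911, 0.0, -0.0]
ft_force: [1.1, 0.2, -1.8]
grip_width: 0.506
grasp_force: 41.3
clock: 7.12
position: [0.5389, -0.1563, 0.071]
ee_rot: [0.413, 0.911, 0.0, -0.0]
ft_force: [1.1, 0.1, -2.2]
grip_width: 0.506
grasp_force: 41.3
```

```bash
python3 -m creep '{"slide":[[-0.001,0,0],[-0.001,0,0],[0,0,0],[0,0,0]],"twist":[0,0,0,0]}'
python3 -m creep '{"slide":[[-0.001,0,0],[-0.001,0,0],[0,0,0],[0,0,0]],"twist":[0,0,0,0]}'
```

```text
clock: 7.62
position: [0.5402, -0.1578, 0.071]
ee_rot: [0.413, 0.911, 0.0, -0.0]
ft_force: [0.3, -0.1, -1.9]
grip_width: 0.502
grasp_force: 41.3
clock: 8.12
position: [0.5415, -0.1593, 0.071]
ee_rot: [0.413, 0.911, 0.0, -0.0]
ft_force: [0.5, 1.2, -2.5]
grip_width: 0.502
grasp_force: 41.3
```

```bash
python3 -m creep '{"slide":[[-0.001,0,0],[-0.001,0,0],[0,0,0],[0,0,0]],"twist":[0,0,0,0]}'
python3 -m creep '{"slide":[[-0.001,0,0],[0,0,0],[0,0,0]],"twist":[0,0,0]}'
```

```text
clock: 8.62
position: [0.5427, -0.1606, 0.0709]
ee_rot: [0.413, 0.911, 0.0, -0.0]
ft_force: [-1.6, 1.8, -0.6]
grip_width: 0.504
grasp_force: 41.5
clock: 9.0
position: [0.5434, -0.1614, 0.0709]
ee_rot: [0.413, 0.911, 0.0, -0.0]
ft_force: [-2.8, 3.5, -1.3]
grip_width: 0.502
grasp_force: 41.5
```

```bash
python3 -m creep '{"slide":[[-0.001,0,0],[0,0,0],[0,0,0],[0,0,0],[0,0,0],[0,0,0]],"twist":[0,0,0,0,0,0]}'
python3 - <<'E'
from h import *
plan(.5434,-.1614,.0715,41.4)
p,d=manip.camera("side");np.savez("side2.npz",p=p);cv2.imwrite("pics/press1.png",cv2.resize(p[183:263,300:400],None,fx=8,fy=7,interpolation=cv2.INTER_CUBIC))
E
```

```text
clock: 9.75
position: [0.5439, -0.1619, 0.0708]
ee_rot: [0.413, 0.911, 0.0, -0.0]
ft_force: [-3.8, 4.3, -0.8]
grip_width: 0.511
grasp_force: 41.6
t 9.75 pos [ 0.5439 -0.1619  0.0708] ydeg 41.2 tilt [-0.001  0.001] | slide mm [ 0.7 -0.  -0.7] twist -0.2 F [-3.8  4.3 -0.8] w 0.511 g 41.6 j7 1.11
```

View pics/press1.png

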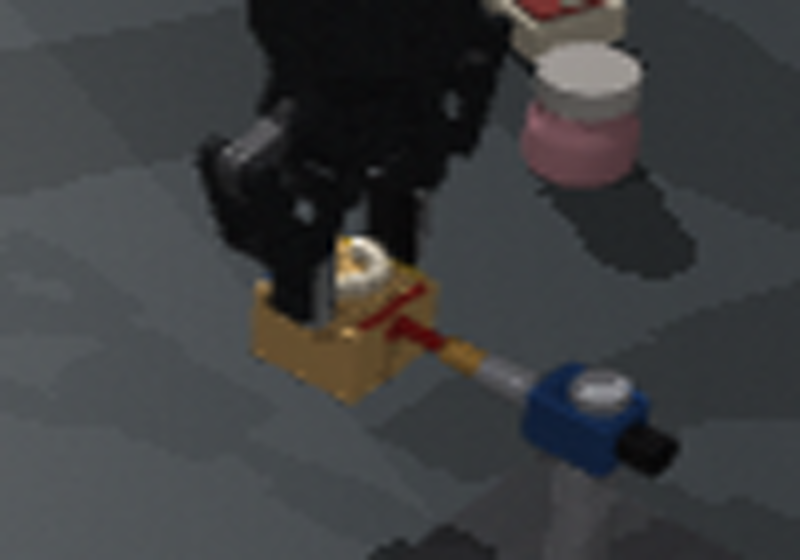

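The crayon meets the red dot centrally at (395,325), with about 5.7 N held for over 0.7 s. Next I retreat and turn half round with the same grip.

```bash
python3 -m creep '{"slide":[[0.005,0,0],[0.012,0,0],[0.018,0,0],[0.018,0,0],[0.012,0,0],[0,0,0],[0,0,0],[0,0,0]],"twist":[0,0,0,0,0,9,9,9]}'
python3 -m creep '{"slide":[[0,0,0],[0,0,0],[0,0,0],[0,0,0],[0,0,0],[0,0,0],[0,0,0],[0,0,0]],"twist":[9,9,9,9,9,9,9,9]}'
python3 -m creep '{"slide":[[0,0,0],[0,0,0],[0,0,0],[0,0,0],[0,0,0],[0,0,0],[0,0,0],[0,0,0]],"twist":[9,9,9,9,9,9,9,9]}'
python3 -m creep '{"slide":[[0,0,0],[0,0,0],[0,0,0]],"twist":[9,0,0]}'
python3 - <<'E'
from h import *
d=np.array([.661,-.75]);t=np.array([.5415,-.1593])-.025*d
plan(*t,.0715,41.4-180)
E
```

```text
clock: 10.8
position: [0.5013, -0.1132, 0.0712]
ee_rot: [0.616, 0.787, 0.0, 0.0]
ft_force: [0.1, -0.2, -2.1]
grip_width: 0.507
grasp_force: 41.3
clock: 11.8
position: [0.5013, -0.1132, 0.0711]
ee_rot: [0.962, 0.275, 0.0, -0.0]
ft_force: [-1.1, 0.5, -1.9]
grip_width: 0.504
grasp_force: 41.3
clock: 12.8
position: [0.5013, -0.1131, 0.0711]
ee_rot: [0.939, -0.343, 0.0, -0.0]
ft_force: [0.1, 0.3, -1.5]
grip_width: 0.506
grasp_force: 41.3
clock: 13.18
position: [0.5013, -0.1132, 0.071]
ee_rot: [0.911, -0.412, 0.0, -0.0]
ft_force: [-0.4, -0.2, -1.4]
grip_width: 0.507
grasp_force: 41.3
t 13.18 pos [ 0.5013 -0.1132  0.071 ] ydeg -138.6 tilt [0. 0.] | slide mm [36.1  0.3 -0.5] twist -0.0 F [-0.4 -0.2 -1.4] w 0.507 g 41.3 j7 -1.9
```

```bash
python3 -m creep '{"slide":[[0.008,0,0],[0.014,0,0],[0.014,0,0],[0.009,0,0],[0.005,0,0],[0.002,0,0],[0,0,0],[0,0,0]],"twist":[0,0,0,0,0,0,0,0]}'
python3 -m creep '{"slide":[[0.001,0,0],[0.001,0,0],[0.001,0,0],[0,0,0],[0,0,0]],"twist":[0,0,0,0,0]}'
python3 -m creep '{"slide":[[0.001,0,0],[0.001,0,0],[0,0,0],[0,0,0]],"twist":[0,0,0,0]}'
```

```text
clock: 14.18
position: [0.5355, -0.1522, 0.071]
ee_rot: [0.911, -0.413, -0.0, -0.0]
ft_force: [0.4, 0.4, -2.5]
grip_width: 0.506
grasp_force: 41.3
clock: 14.8
position: [0.5375, -0.1548, 0.0709]
ee_rot: [0.911, -0.413, -0.0, -0.0]
ft_force: [0.6, 0.3, -1.7]
grip_width: 0.51
grasp_force: 41.3
clock: 15.3
position: [0.5389, -0.1563, 0.071]
ee_rot: [0.911, -0.413, -0.0, -0.0]
ft_force: [-0.4, -0.3, -1.7]
grip_width: 0.509
grasp_force: 41.3
```

```bash
python3 -m creep '{"slide":[[0.001,0,0],[0.001,0,0],[0,0,0],[0,0,0]],"twist":[0,0,0,0]}'
python3 -m creep '{"slide":[[0.001,0,0],[0.001,0,0],[0,0,0],[0,0,0]],"twist":[0,0,0,0]}'
```

```text
clock: 15.8
position: [0.5402, -0.1578, 0.0709]
ee_rot: [0.911, -0.413, -0.0, -0.0]
ft_force: [-0.0, -0.6, -1.2]
grip_width: 0.505
grasp_force: 41.3
clock: 16.3
position: [0.5413, -0.1591, 0.0709]
ee_rot: [0.911, -0.413, -0.0, -0.0]
ft_force: [-2.7, 3.3, -1.1]
grip_width: 0.503
grasp_force: 41.5
```

```bash
python3 -m creep '{"slide":[[0.001,0,0],[0,0,0],[0,0,0],[0,0,0],[0,0,0],[0,0,0]],"twist":[0,0,0,0,0,0]}'
python3 - <<'E'
from h import *
p,d=manip.camera("side");cv2.imwrite("pics/press2.png",cv2.resize(p[183:263,300:400],None,fx=8,fy=7,interpolation=cv2.INTER_CUBIC))
plan(.501,-.113,.0715,41.4-180)
E
```

```text
clock: 17.05
position: [0.5419, -0.1598, 0.0708]
ee_rot: [0.911, -0.413, -0.0, -0.0]
ft_force: [-3.5, 4.5, -0.3]
grip_width: 0.507
grasp_force: 41.6
t 17.1 pos [ 0.542  -0.1598  0.0709] ydeg -138.8 tilt [-0.001  0.001] | slide mm [-62.2   0.   -0.6] twist -0.2 F [-3.4  3.8 -0.3] w 0.51 g 41.6 j7 -1.8
```

View pics/press2.png

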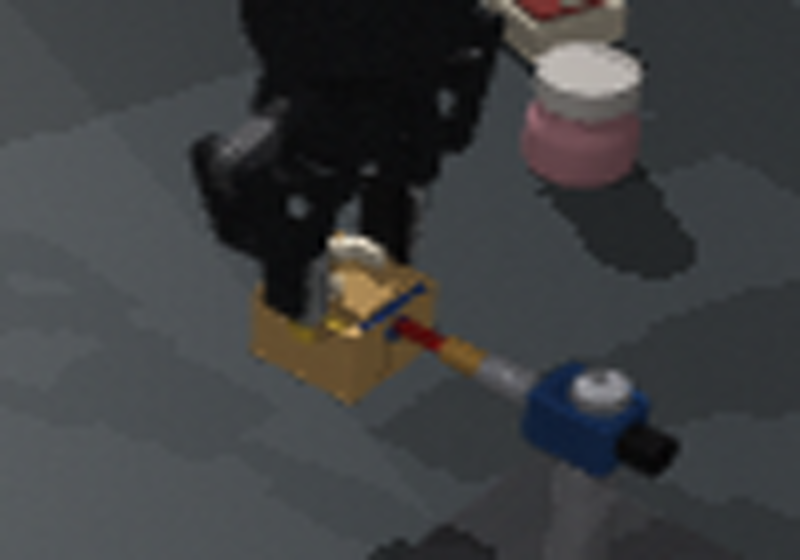

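The crayon sits on the blue dot at (398,325), with about 5.6 N held. Next I retreat, set the cast down and regrip it turned 90°.

```bash
python3 -m creep '{"slide":[[-0.005,0,0],[-0.012,0,0],[-0.02,0,0],[-0.02,0,0],[-0.012,0,0],[-0.006,0,0.01],[0,0,0.02],[0,0,0.02]],"twist":[0,0,0,0,0,0,0,0]}'
python3 -m creep '{"slide":[[0,0,0.006],[0,0,0.003],[0,0,0.001],[0,0,0],[0,0,0]],"twist":[0,0,0,0,0]}'
```

```text
clock: 18.1
position: [0.4928, -0.1035, 0.02]
ee_rot: [0.911, -0.413, 0.0, -0.0]
ft_force: [0.7, 0.4, -1.6]
grip_width: 0.506
grasp_force: 41.3
clock: 18.73
position: [0.493, -0.1036, 0.0113]
ee_rot: [0.911, -0.413, 0.0, -0.0]
ft_force: [-0.2, -0.1, -1.7]
grip_width: 0.509
grasp_force: 41.3
```

```bash
python3 -m creep '{"slide":[[0,0,0.001],[0,0,0.001],[0,0,0],[0,0,0]],"twist":[0,0,0,0]}'
python3 -m creep '{"slide":[[0,0,0.001],[0,0,0],[0,0,0]],"twist":[0,0,0]}'
```

```text
clock: 19.23
position: [0.4929, -0.1035, 0.0092]
ee_rot: [0.911, -0.413, -0.0, -0.0]
ft_force: [-2.4, 0.9, 5.0]
grip_width: 0.505
grasp_force: 43.0
clock: 19.6
position: [0.493, -0.1035, 0.009]
ee_rot: [0.911, -0.413, -0.0, -0.001]
ft_force: [-8.7, 2.5, 21.5]
grip_width: 0.504
grasp_force: 46.3
```

```bash
python3 -m creep '{"slide":[[0,0,-0.001],[0,0,0],[0,0,0],[0,0,0],[0,0,-0.02],[0,0,-0.025],[0,0,-0.025],[0,0,0]],"twist":[0,0,0,0,0,0,0,0]}' 100
python3 -m creep '{"slide":[[0.001,0,0],[0,0,0],[0,0,0],[0,0,0],[0,0,0],[0,0,0],[0,0,0],[0,0,0]],"twist":[-10,-10,-10,-10,-10,-10,-10,-10]}'
python3 -m creep '{"slide":[[0,0,0],[0,0,0]],"twist":[-10,0]}'
python3 - <<'E'
from h import *
plan(.4935,-.1045,.009,-48.6)
p,d=manip.camera("side");u=proj("side",[.493,-.1035,.03])[0].astype(int);print(u);cv2.imwrite("pics/re.png",cv2.resize(p[u[1]-45:u[1]+35,u[0]-50:u[0]+50],None,fx=7,fy=7,interpolation=cv2.INTER_CUBIC))
E
```

```text
clock: 20.6
position: [0.4938, -0.1036, 0.0802]
ee_rot: [0.911, -0.413, 0.001, -0.001]
ft_force: [0.6, 0.3, -0.7]
grip_width: 0.996
grasp_force: 0.0
clock: 21.6
position: [0.4929, -0.1042, 0.0781]
ee_rot: [0.962, 0.272, -0.0, -0.0]
ft_force: [-0.2, -1.2, -0.8]
grip_width: 0.997
grasp_force: 0.0
clock: 21.85
position: [0.493, -0.1043, 0.0783]
ee_rot: [0.936, 0.351, -0.0, -0.0]
ft_force: [-0.1, 0.1, 0.4]
grip_width: 1.001
grasp_force: 0.0
t 21.85 pos [ 0.493  -0.1043  0.0783] ydeg -48.9 tilt [-0.001  0.   ] | slide mm [ 0.3  0.6 69.3] twist -0.3 F [-0.1  0.1  0.4] w 1.001 g 0.0 j7 -0.54
[321 229]
```

View pics/re.png

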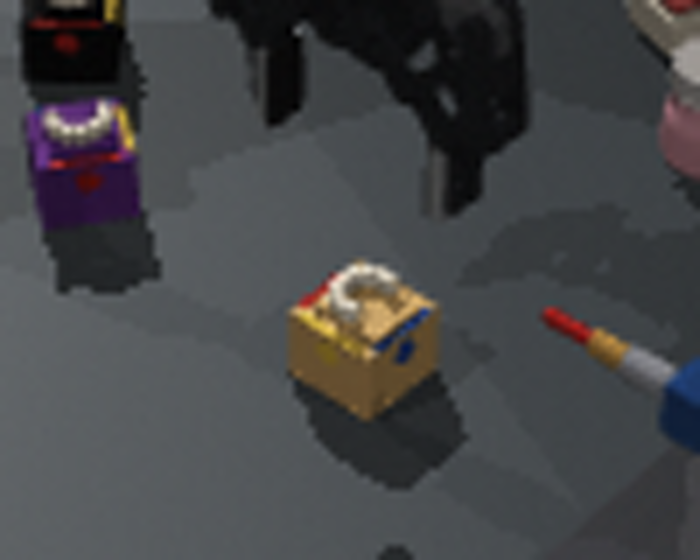

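The cast stands upright with yellow facing the camera at (325,345) and blue at (405,345). The open fingers straddle the red-blue axis. I descend and regrip.

```bash
python3 -m creep '{"slide":[[0,0,0.02],[0,0,0.025],[0,0,0.018],[0,0,0.006],[0,0,0],[0,0,0]],"twist":[0,0,0,0,0,0]}'
python3 -m creep '{"slide":[[0,0,0],[0,0,0],[0,0,0],[0,0,0],[0,0,0],[0,0,0]],"twist":[0,0,0,0,0,0]}' 0 40
python3 -m creep '{"slide":[[0,0,-0.01],[0,0,-0.025],[0,0,-0.027],[0,0,0],[0,0,0]],"twist":[0,0,0,0,0]}'
```

```text
clock: 22.65
position: [0.494, -0.1044, 0.0107]
ee_rot: [0.936, 0.352, 0.001, 0.0]
ft_force: [-0.2, 0.7, -0.1]
grip_width: 1.001
grasp_force: 0.0
clock: 23.4
position: [0.4954, -0.1054, 0.0119]
ee_rot: [0.936, 0.351, 0.002, 0.001]
ft_force: [-1.7, -2.1, 18.9]
grip_width: 0.404
grasp_force: 55.0
clock: 24.02
position: [0.4929, -0.104, 0.0713]
ee_rot: [0.936, 0.352, -0.0, -0.0]
ft_force: [-0.4, 0.2, -1.6]
grip_width: 0.404
grasp_force: 49.5
```

Run:
```python
from h import *
plan(.4935,-.1045,.009,-48.6)
p,d=manip.camera("side");u=proj("side",[.493,-.1035,.08])[0].astype(int);print(u);cv2.imwrite("pics/re2.png",cv2.resize(p[u[1]-40:u[1]+35,u[0]-40:u[0]+40],None,fx=8,fy=8,interpolation=cv2.INTER_CUBIC))
```

```text
t 24.02 pos [ 0.4929 -0.104   0.0713] ydeg -48.8 tilt [-0.001  0.   ] | slide mm [ 0.1  0.8 62.3] twist -0.2 F [-0.4  0.2 -1.6] w 0.404 g 49.5 j7 -0.53
[321 216]
```

View pics/re2.png

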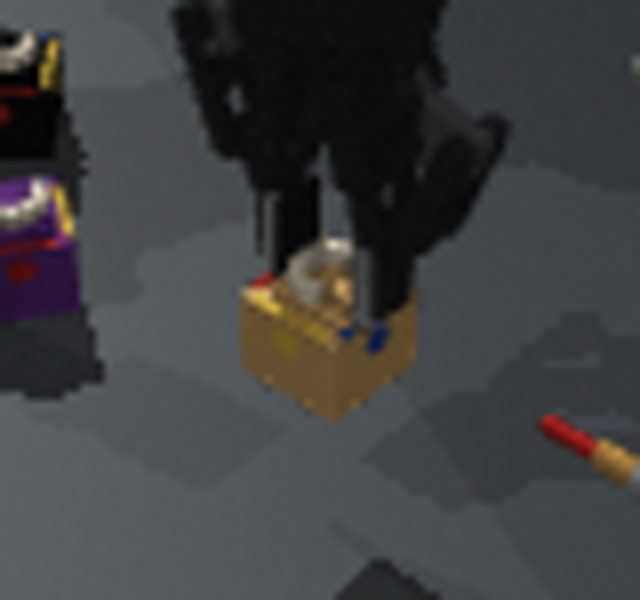

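The fingers seem to hold the teeth rather than the base: width 0.40 against 0.51 before, with the finger end at (390,315) level with the base's top edge. I set it down and take it deeper.

```bash
python3 -m creep '{"slide":[[0,0,0.02],[0,0,0.025],[0,0,0.01],[0,0,0.002],[0,0,0.001],[0,0,0.001],[0,0,0],[0,0,0]],"twist":[0,0,0,0,0,0,0,0]}'
python3 -m creep '{"slide":[[0,0,0.001],[0,0,0],[0,0,0]],"twist":[0,0,0]}'
```

```text
clock: 25.08
position: [0.4936, -0.1043, 0.0132]
ee_rot: [0.936, 0.352, 0.0, -0.0]
ft_force: [-0.6, 0.0, -2.8]
grip_width: 0.4
grasp_force: 49.1
clock: 25.45
position: [0.4936, -0.1044, 0.0121]
ee_rot: [0.936, 0.352, 0.0, -0.0]
ft_force: [-0.4, 0.5, 0.6]
grip_width: 0.401
grasp_force: 50.2
```

Touching down. I open, go deeper and regrip.

```bash
python3 -m creep '{"slide":[[0,0,0],[0,0,0],[0,0,0],[0,0,0],[0,0,0.004],[0,0,0.003],[0,0,0.003],[0,0,0]],"twist":[0,0,0,0,0,0,0,0]}' 100
python3 -m creep '{"slide":[[0,0,0.002],[0,0,0],[0,0,0]],"twist":[0,0,0]}'
```

```text
clock: 26.45
position: [0.4932, -0.1044, 0.0017]
ee_rot: [0.936, 0.352, -0.0, -0.0]
ft_force: [0.4, 0.6, -0.9]
grip_width: 1.005
grasp_force: 0.0
clock: 26.82
position: [0.4935, -0.1043, 0.0]
ee_rot: [0.936, 0.352, 0.0, -0.0]
ft_force: [-0.5, -0.3, 0.5]
grip_width: 1.004
grasp_force: 0.0
```

```bash
python3 -m creep '{"slide":[[0,0,0.003],[0,0,0],[0,0,0]],"twist":[0,0,0]}'
python3 -m creep '{"slide":[[0,0,0],[0,0,0],[0,0,0],[0,0,0],[0,0,0],[0,0,0]],"twist":[0,0,0,0,0,0]}' 0 40
python3 -m creep '{"slide":[[0,0,-0.01],[0,0,-0.025],[0,0,-0.025],[0,0,0],[0,0,0]],"twist":[0,0,0,0,0]}'
```

```text
clock: 27.2
position: [0.4934, -0.1044, -0.003]
ee_rot: [0.936, 0.352, -0.0, -0.0]
ft_force: [-0.1, 0.7, -0.4]
grip_width: 1.003
grasp_force: 0.0
clock: 27.95
position: [0.4936, -0.1043, -0.0028]
ee_rot: [0.936, 0.352, 0.0, -0.0]
ft_force: [-1.4, 1.0, 4.8]
grip_width: 0.529
grasp_force: 41.5
clock: 28.58
position: [0.493, -0.1041, 0.0564]
ee_rot: [0.936, 0.352, -0.0, -0.0]
ft_force: [-0.3, 0.8, -1.5]
grip_width: 0.527
grasp_force: 41.6
```

```bash
python3 -m creep '{"slide":[[0,0,-0.004],[0,0,0],[0,0,0],[0,0,0],[0,0,0],[0,0,0],[0,0,0],[0,0,0]],"twist":[-5,-10,-10,-10,-10,-10,-10,-10]}'
python3 -m creep '{"slide":[[0,0,0],[0,0,0],[0,0,0],[0,0,0]],"twist":[-10,-5,0,0]}'
python3 - <<'E'
from h import *
d=np.array([.661,-.75]);t=np.array([.5415,-.1593])-.01*d
plan(*t,.061,41.4)
E
```

```text
clock: 29.58
position: [0.4926, -0.1043, 0.0598]
ee_rot: [0.526, 0.85, -0.001, -0.001]
ft_force: [0.0, -0.6, -1.6]
grip_width: 0.526
grasp_force: 41.5
clock: 30.08
position: [0.493, -0.1044, 0.0604]
ee_rot: [0.414, 0.91, -0.0, -0.0]
ft_force: [-0.0, 0.6, -1.4]
grip_width: 0.53
grasp_force: 41.5
t 30.07 pos [ 0.493  -0.1044  0.0604] ydeg 41.1 tilt [-0.001 -0.   ] | slide mm [-63.3   0.4  -0.7] twist -0.3 F [-0.   0.6 -1.4] w 0.53 g 41.5 j7 0.97
```

```bash
python3 -m creep '{"slide":[[-0.007,0,-0.001],[-0.014,0,0],[-0.016,0,0],[-0.013,0,0],[-0.007,0,0],[-0.003,0,0],[0,0,0],[0,0,0]],"twist":[0,0,0,0,0,0,0,0]}'
python3 -m creep '{"slide":[[-0.001,0,0],[-0.001,0,0],[-0.001,0,0],[0,0,0],[0,0,0]],"twist":[0,0,0,0,0]}'
python3 -m creep '{"slide":[[-0.001,0,0],[-0.001,0,0],[0,0,0],[0,0,0]],"twist":[0,0,0,0]}'
```

```text
clock: 31.08
position: [0.5328, -0.1491, 0.062]
ee_rot: [0.413, 0.911, 0.0, -0.0]
ft_force: [0.6, 0.4, -2.0]
grip_width: 0.526
grasp_force: 41.5
clock: 31.7
position: [0.5349, -0.1518, 0.0619]
ee_rot: [0.413, 0.911, 0.0, -0.0]
ft_force: [-0.1, -0.3, -1.8]
grip_width: 0.528
grasp_force: 41.5
clock: 32.2
position: [0.5362, -0.1533, 0.062]
ee_rot: [0.413, 0.911, 0.0, -0.0]
ft_force: [-0.1, 0.3, -1.2]
grip_width: 0.53
grasp_force: 41.5
```

```bash
python3 -m creep '{"slide":[[-0.001,0,0],[-0.001,0,0],[0,0,0],[0,0,0]],"twist":[0,0,0,0]}'
python3 -m creep '{"slide":[[-0.001,0,0],[-0.001,0,0],[0,0,0],[0,0,0]],"twist":[0,0,0,0]}'
python3 -m creep '{"slide":[[-0.001,0,0],[-0.001,0,0],[0,0,0],[0,0,0]],"twist":[0,0,0,0]}'
```

```text
clock: 32.7
position: [0.5376, -0.1548, 0.062]
ee_rot: [0.413, 0.911, 0.0, -0.0]
ft_force: [-0.4, 0.4, -1.3]
grip_width: 0.529
grasp_force: 41.5
clock: 33.2
position: [0.5389, -0.1563, 0.0619]
ee_rot: [0.413, 0.911, 0.0, -0.0]
ft_force: [0.6, 0.3, -1.7]
grip_width: 0.524
grasp_force: 41.5
clock: 33.7
position: [0.5402, -0.1578, 0.0619]
ee_rot: [0.413, 0.911, 0.0, -0.0]
ft_force: [0.4, -0.3, -1.7]
grip_width: 0.526
grasp_force: 41.5
```

```bash
python3 -m creep '{"slide":[[-0.001,0,0],[-0.001,0,0],[0,0,0],[0,0,0]],"twist":[0,0,0,0]}'
python3 -m creep '{"slide":[[-0.001,0,0],[0,0,0],[0,0,0]],"twist":[0,0,0]}'
```

```text
clock: 34.2
position: [0.5413, -0.1591, 0.0619]
ee_rot: [0.413, 0.911, 0.0, -0.0]
ft_force: [-1.6, 1.8, -1.1]
grip_width: 0.526
grasp_force: 41.5
clock: 34.58
position: [0.542, -0.1599, 0.0619]
ee_rot: [0.413, 0.911, 0.0, -0.0]
ft_force: [-2.3, 3.2, -1.9]
grip_width: 0.524
grasp_force: 41.5
```

```bash
python3 -m creep '{"slide":[[-0.001,0,0],[0,0,0],[0,0,0],[0,0,0],[0,0,0],[0,0,0]],"twist":[0,0,0,0,0,0]}'
python3 - <<'E'
from h import *
p,d=manip.camera("side");cv2.imwrite("pics/press3.png",cv2.resize(p[183:263,300:400],None,fx=8,fy=7,interpolation=cv2.INTER_CUBIC))
plan(.529,.321,.15,41.4)
E
```

```text
clock: 35.33
position: [0.5425, -0.1605, 0.0618]
ee_rot: [0.413, 0.911, 0.0, -0.0]
ft_force: [-4.2, 4.0, -1.1]
grip_width: 0.526
grasp_force: 41.6
t 35.38 pos [ 0.5426 -0.1605  0.0618] ydeg 41.2 tilt [-0.001  0.001] | slide mm [371.3 306.9 -87.9] twist -0.2 F [-4.4  3.4 -0.5] w 0.525 g 41.6 j7 1.12
```

View pics/press3.png

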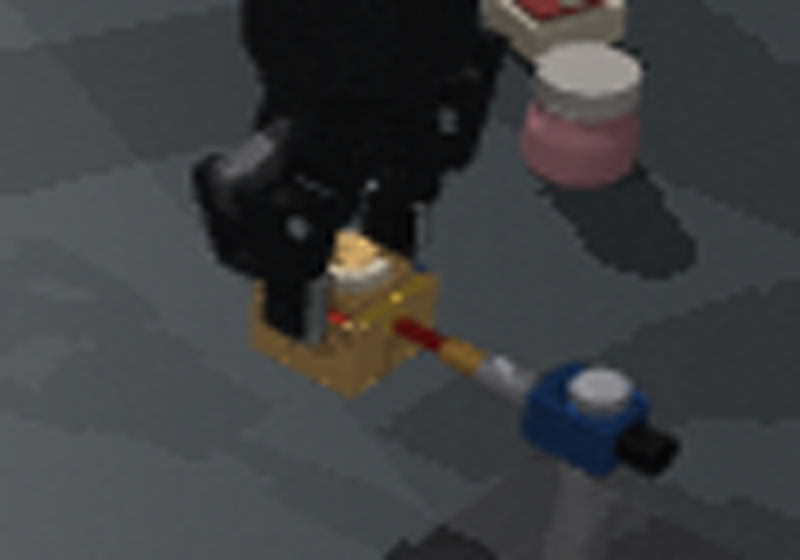

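The crayon meets the yellow side centrally at (397,325), with about 5.5 N held for over 0.7 s. Now to the tray.

```bash
python3 -m creep '{"slide":[[0.006,0,0],[0.015,0,0],[0.024,0,0],[0.02,0,-0.02],[0.01,0,-0.03],[0.02,0.02,-0.03],[0.03,0.03,-0.008],[0.036,0.036,0]],"twist":[0,0,0,0,0,0,0,0]}'
python3 -m creep '{"slide":[[0.036,0.036,0],[0.036,0.04,0],[0.036,0.04,0],[0.036,0.04,0],[0.033,0.035,0],[0.022,0.02,0],[0.01,0.01,0],[0,0,0]],"twist":[0,0,0,0,0,0,0,0]}'
python3 - <<'E'
from h import *
plan(.529,.321,.001,41.4)
p,d=manip.camera("top");m=mask(p,45,80,100,40,(130,140,250,250)).astype(np.uint8);print(m.sum())
E
```

```text
clock: 36.38
position: [0.5019, 0.0179, 0.1513]
ee_rot: [0.414, 0.91, 0.001, 0.001]
ft_force: [0.5, 0.8, -1.7]
grip_width: 0.526
grasp_force: 41.6
clock: 37.38
position: [0.53, 0.3198, 0.15]
ee_rot: [0.413, 0.911, -0.0, 0.0]
ft_force: [0.3, -0.9, -1.3]
grip_width: 0.531
grasp_force: 41.5
t 37.38 pos [0.53   0.3198 0.15  ] ydeg 41.2 tilt [ 0. -0.] | slide mm [  1.6  -0.  149. ] twist -0.2 F [ 0.3 -0.9 -1.3] w 0.531 g 41.5 j7 0.2
2265
```

```bash
python3 -m creep '{"slide":[[0,0,0.025],[0,0,0.035],[0,0,0.035],[0,0,0.025],[0,0,0.015],[0,0,0.006],[0,0,0.003],[0,0,0]],"twist":[0,0,0,0,0,0,0,0]}'
python3 -m creep '{"slide":[[0,0,0.001],[0,0,0.001],[0,0,0.001],[0,0,0],[0,0,0]],"twist":[0,0,0,0,0]}'
```

```text
clock: 38.42
position: [0.5306, 0.32, 0.0067]
ee_rot: [0.413, 0.911, 0.0, 0.0]
ft_force: [0.4, -0.0, -1.3]
grip_width: 0.524
grasp_force: 41.5
clock: 39.05
position: [0.5302, 0.3198, 0.003]
ee_rot: [0.413, 0.911, 0.0, 0.0]
ft_force: [-0.1, 0.9, -1.5]
grip_width: 0.527
grasp_force: 41.5
```

```bash
python3 -m creep '{"slide":[[0,0,0.001],[0,0,0],[0,0,0]],"twist":[0,0,0]}'
python3 -m creep '{"slide":[[0,0,0.001],[0,0,0],[0,0,0]],"twist":[0,0,0]}'
```

```text
clock: 39.42
position: [0.5302, 0.3198, 0.002]
ee_rot: [0.413, 0.911, 0.0, -0.0]
ft_force: [0.6, 1.2, -2.9]
grip_width: 0.526
grasp_force: 41.5
clock: 39.8
position: [0.5303, 0.3199, 0.0013]
ee_rot: [0.413, 0.911, 0.0, 0.0]
ft_force: [-1.8, -0.1, 2.2]
grip_width: 0.526
grasp_force: 42.0
```

Contact with the floor. I release, rise clear and check.

```bash
python3 -m creep '{"slide":[[0,0,0],[0,0,0],[0,0,0],[0,0,0],[0,0,0],[0,0,-0.01],[0,0,-0.03],[0,0,-0.04]],"twist":[0,0,0,0,0,0,0,0]}' 100
python3 -m creep '{"slide":[[0,0,-0.04],[0,0,-0.04],[0,0,-0.03],[0,0,0],[0,0,0]],"twist":[0,0,0,0,0]}'
python3 - <<'E'
from h import *
p,d=manip.camera("side");u=proj("side",[.53,.32,.03])[0].astype(int)
cv2.imwrite("pics/end.png",cv2.resize(p[u[1]-40:u[1]+60,u[0]-50:u[0]+100],None,fx=5,fy=5,interpolation=cv2.INTER_CUBIC))
E
```

```text
clock: 40.8
position: [0.5298, 0.3195, 0.0819]
ee_rot: [0.413, 0.911, -0.001, -0.0]
ft_force: [-0.0, 0.8, -0.1]
grip_width: 1.005
grasp_force: 0.0
clock: 41.42
position: [0.5299, 0.3196, 0.1908]
ee_rot: [0.413, 0.911, -0.0, -0.0]
ft_force: [0.5, 0.2, -0.3]
grip_width: 0.996
grasp_force: 0.0
```

View pics/end.png

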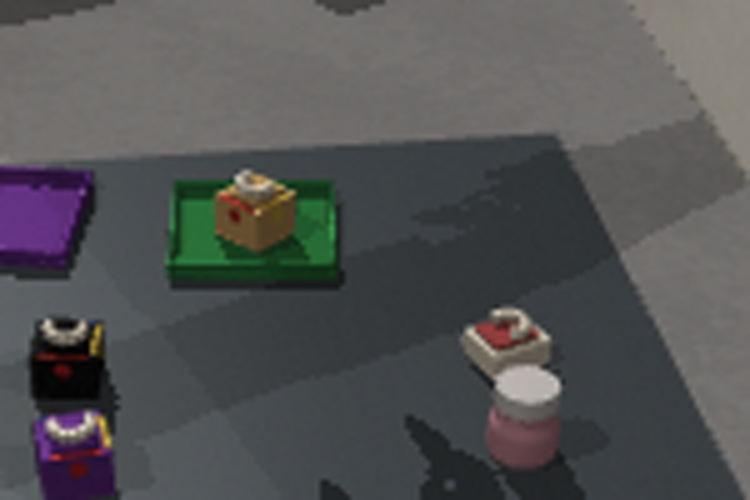

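The cast stands upright in the middle of the green tray at (255,215), and the gripper is clear. Handing in.

```bash
python3 -c "
from workcell import manip
print(manip.hand_in())"
```

```text
the job is handed in; nothing more can be done
None
```

I pressed the red, blue and yellow dots on the crayon in that order, each at about 5.5 N for over 0.7 s, then stood the cast upright in the green tray, let go and handed in at about 41 s; `hand_in()` gave no verdict.

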